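Stow the pin gauge in the carousel and present it at the pointer

TASK

Lift the green-handled pin out of its wooden stand and push it straight down into the yellow-banded tube on the carousel until its collar sits on the rim, then let go of it. Then turn the carousel until the yellow-banded tube stands at the front, in line with the red pointer, and finish gripping the carousel's orange grip to hold the carousel still: do not let go at the end. Leave the glue bottle and the wax tin where they are.

Things in the scene. Friction and masses are not known exactly. Their poses are not given: they have to be found in the camera images.
- rod: loose pin gauge, 109 mm long, about 40 g; origin at the lower tip of the shaft, z along the shaft towards the handle. Steel shaft 7 mm thick and 60 mm long, then a dark collar 22 mm wide and 4 mm thick, then a green round handle 16 mm thick and 45 mm long. It starts upright in the stand with the collar resting on the stand's top
- rod_collar (a point): centre of the underside of the pin's collar, 60 mm above the tip
- rod_grip (a point): middle of the pin's green handle, on its axis, 28 mm above the underside of the collar
- stand: wooden block 60 x 60 x 66 mm, fixed to the bench; origin at the centre of its underside; the pin's hole (10 mm wide, 61 mm deep) is in the middle of its top. It stands left or right of the carousel
- carousel_base: fixed foot of the carousel, dark disc; origin on the turning axis at bench height; its -x axis points from the turning axis to the red pointer (front), z up
- pointer (a point): tip of the red cone at the end of the foot's tongue, 143 mm from the turning axis and 24 mm above the bench
- turntable (a joint): carousel angle (rad), 0 or a full turn when the yellow-banded tube is in line with the red pointer, growing anticlockwise seen from above; turns freely both ways, a light friction (0.06 N m) keeps it where it is left. The wooden disc is 250 mm wide, its top 28 mm above the bench. Starting anywhere from 1.0 to 5.28
- vial_mouth (a point): centre of the rim of the empty yellow-banded clear tube fixed on the carousel, 92 mm from the turning axis, 96 mm above the bench. Bore 10 mm, flared to 16 mm at the rim, 63 mm deep; outside 19 mm, 25 mm at the rim
- peg: orange round grip 15 mm thick and 50 mm tall, upright on a steel pin on the carousel right opposite the yellow-banded tube, 95 mm from the turning axis; origin at the centre of its underside, 88 mm above the bench. It spins freely on its pin like a crank handle, so it can be led round in a circle by a gripper that does not turn
- peg_grip (a point): point on the axis of the orange grip, 118 mm above the bench (the grip ends at 138 mm). Also on the carousel, at the sides: two blue-banded tubes (one with a black-handled pin that reaches 145 mm above the bench, one empty) and a jar of screws that reaches 109 mm
- glue_bottle: loose white glue bottle with a red cap, 34 x 52 x 131 mm, a bystander; origin at the centre of its underside
- tin: loose red and silver wax tin, 70 mm wide, 27 mm tall, a bystander on the other side of the carousel from the stand; origin at the centre of its underside
Things that resemble listed ones, but are neither listed nor needed, are in the scene too. What is shaped like the rod but purple is not meant.

How it is judged:
On the way, in this order (a step that is already met when the one before it is completed fails the run):
1. the pin is fully down in the yellow-banded tube and let go (horizontal distance between rod_collar and vial_mouth below 0.005 m and z of rod_collar in the frame of vial_mouth below 0.004 m and angle between rod's own z axis and vertical below 0.12 rad and contact force between the fingers and rod below 0.1 N), for 0.2 s.
2. the yellow-banded tube is in line with the red pointer (y of vial_mouth in the frame of carousel_base between -0.012 and 0.012 m and x of vial_mouth in the frame of carousel_base below 0 m), for 0.2 s.
At the end, for the whole second after the job is handed in: the pin is in the yellow-banded tube, collar on the rim (within 4 mm in height, 5 mm sideways), not touched by the fingers; that tube is on the pointer's side, within 12 mm of the line from axis to pointer; the carousel is still (below 0.05 rad/s); the fingers press the orange grip with over 1 N (all of step 1 and all of step 2 and velocity of joint turntable between -0.05 and 0.05 rad/s and contact force between the fingers and peg above 1 N); the arm keeps its last pose, push and grip.
It fails at once if the glue bottle or the wax tin is pushed more than 3 cm (distance of any of glue_bottle, tin from where it was at the start of the episode above 0.03 m).
It also fails if it takes over 64 s, if anything falls off the work surface, if the arm or the gripper's body presses on something with over 40 N, if the wrist force passes 120 N, or if a joint passes its speed limit or range.

ROBOT

A 6-joint arm with a two-finger parallel gripper is mounted at the origin on a cart in front of the work surface, level with it; the furniture and walls round the work are solid. World frame = base frame: x ahead of the robot, y to its left, z up, the work surface at z = 0. Lengths are in m, angles in rad, forces in N, time in s.
With the tool pointing down it reaches from about 0.275 to 0.875 m from the base axis. Payload 12.5 kg.
Tool frame: the origin (TCP) lies at the very end of the fingers, on their centre line; the grasp point (between the pads) lies 19 mm behind it; z points along the fingers, y is the line along which they close (so a half turn about z gives the same grasp; the last joint's range is limited). The gripper opens to 85 mm and grips with 20 to 120 N. Pads are 22 mm wide; open, the fingers measure 114 mm over their backs; the gripper's body (76 mm by 85 mm) begins 54 mm behind the grasp point. The pads swing forward as they close: fully open they stand 13 mm farther back than shut.
Start: joints at [1.024, 0.351, 1.652, -0, 1.139, -0.085], TCP at [0.245, 0.492, 0.231] pointing down, gripper open.
Joint ranges: [-2.75, 2.75], [-0.79, 2.1], [0.01, 2.65], [-1.57, 4.71], [0.07, 3.14], [-2.87, 2.87]. Speed limits (rad/s): [2.22, 2.22, 2.79, 3.14, 3.14, 3.14].

INTERFACE

Orientations are given as a 3x3 rotation matrix whose columns are the frame's x, y, z axes.
In Python, from bench import manip gives the robot as it stands. Calls block until the motion is done:
- manip.move_ptp(position, orientation): joint-space move of the TCP to a pose.
- manip.move_l(position, attitude=None, max_speed=0.15): straight line of the TCP; attitude=None keeps the orientation; max_speed is the mean speed in m/s.
- manip.move_j(angles): joint-space move.
- manip.set_gripper(opening, effort=None): opening from 0.0 (shut) to 1.0 (fully open); effort is the grip in N (None keeps the last); returns when the fingers have stopped.
- manip.dwell(seconds).
- manip.inverse_kinematics(position, orientation): joint angles nearest the present ones, or None.
- manip.grab_frame(name): name is "scene" or "side" or "wrist"; returns (picture, depth): 384x512x3 uint8, red, green, blue; 384x512 float32, m along the optical axis (not along the pixel's ray), 0 where there is no reading.
- manip.get_calibration(name): a dict with "camera_matrix" (3x3 intrinsics, pixels), "R" (3x3) and "t" (3): a world point X has camera coordinates R X + t. Camera axes: x right, y down, z forward; pixel columns grow to the right and rows downward; lengths in m; the calibration is good to about 2 mm. A picture is of the moment at which its call begins: read the wrist's pose just before it. get_calibration takes no time and is no camera call; for the wrist camera it gives the pose at the moment of the call.
A pose or a line that the arm cannot do raises manip.Unreachable and nothing moves.
- manip.sign_off(): hands the job in; it is judged then, once.
Trained networks look in the newest picture that a camera, given by its name, has taken for a name from the list of things; names that differ only in an ending like _2 or _b are one class to them, and where a whole thing is asked for, a point or a joint stands for the part that bears it (a point fixed in the world has none). Each returns a list of dicts, best first, with "confidence" (0 to 1); they miss things now and then, are a little off and sometimes report something else, mostly with a low value. They report only what shows in the picture. A call takes as long as a camera call. They do not tell look-alikes from the thing itself.
- manip.look_for(camera, name): "at" ([x, y, z] in m, in world coordinates, good to about 4 mm: the middle of the surface that is visible of it).
Readings, each from a call of its own:
- manip.current_time(): time.
- manip.current_qpos(): joint angles.
- manip.current_joint_vel(): joint speeds.
- manip.current_joint_torque(): joint torques, N m.
- manip.current_ee_pos(): TCP position.
- manip.current_tcp_rot(): TCP orientation.
- manip.current_force(): force on the tool from outside, world axes, zero at the start.
- manip.current_ft_torque(): the same for the moment, N m.
- manip.current_grip_width(): opening from 0.0 (shut) to 1.0 (fully open).
- manip.current_grip_force(): force on a finger pad.
Only numpy, scipy, OpenCV 4.12 (cv2) and the standard library are available. Lean on these libraries where they do the work, as an engineer would, in place of code of your own. Each camera call takes 0.05 s, during which the arm holds its last target. There are 200 camera calls.

## Working session

There is one attempt and no reset: what is moved stays moved. The work goes in short steps, each a Python script; the robot and the scene stay as the last script left them, time stands still between calls to the robot, and variables do not carry over. Pictures are saved under pics/ and viewed, at most 10 in all, crops included, and the job is handed in when it is done.

```bash
mkdir -p pics; ls
python3 - <<'E'
from bench import manip
import cv2,numpy as np
ims=[]
for c in ("scene","side"):
    p,d=manip.grab_frame(c); np.savez(f"/tmp/{c}.npz",p=p,d=d,**manip.get_calibration(c))
    cv2.imwrite(f"pics/{c}0.png",p[:,:,::-1])
    for n in ("rod","stand","carousel_base","vial_mouth","peg","glue_bottle","tin"):
        print(c,n,[(np.round(r["at"],3).tolist(),round(r["confidence"],2)) for r in manip.look_for(c,n)[:4]])
print(manip.current_time())
E
```

```text
pics
scene rod [([0.577, 0.402, 0.077], 0.6), ([0.495, -0.278, 0.026], 0.26)]
scene stand [([0.508, 0.307, 0.047], 0.83), ([0.666, 0.244, 0.059], 0.54)]
scene carousel_base [([0.574, 0.016, 0.027], 0.89)]
scene vial_mouth [([0.579, 0.016, 0.026], 0.76)]
scene peg [([0.582, -0.05, 0.114], 0.57)]
scene glue_bottle [([0.67, 0.24, 0.059], 0.7)]
scene tin [([0.493, -0.279, 0.025], 0.75)]
side rod [([0.581, 0.409, 0.074], 0.79), ([0.517, 0.34, 0.089], 0.65), ([0.425, 0.298, 0.071], 0.56), ([0.482, 0.42, 0.086], 0.49)]
side stand [([0.497, 0.36, 0.049], 0.79)]
side carousel_base [([0.572, 0.07, 0.024], 0.8)]
side vial_mouth [([0.571, 0.074, 0.024], 0.65)]
side peg []
side glue_bottle [([0.659, 0.268, 0.062], 0.85), ([0.514, 0.345, 0.086], 0.52)]
side tin []
0.8
```

View pics/scene0.png

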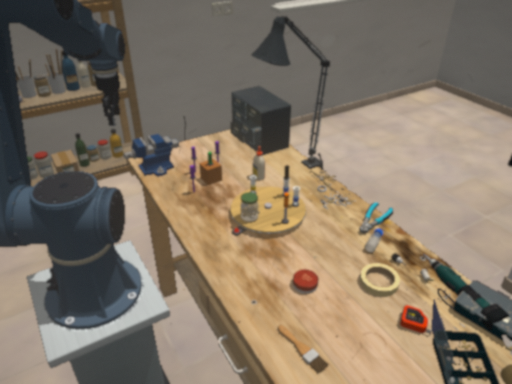

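View pics/side0.png

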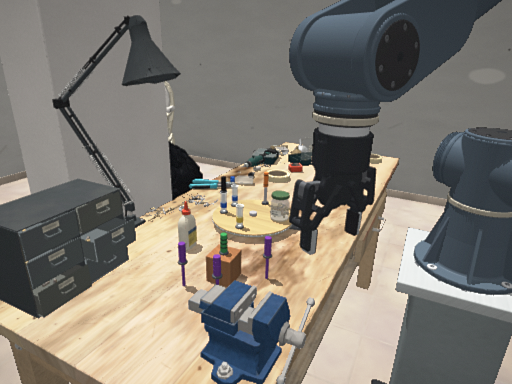

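Scene picture: the stand is at px (210,172) with the green handle at (217,148) and purple look-alikes around it; the carousel is centred at (268,210), with the orange grip at (285,205), the yellow tube at about (253,183) and the pointer at (237,230). Side picture: green handle (224,243), purple pins (183,255), (217,268) and (268,250), yellow tube (240,213), orange grip (266,187).

Next I'll look from above with the wrist camera.

```bash
cat > h.py <<'E'
from bench import manip
import cv2,numpy as np
def down(a):  # tool down, tool x axis at heading a, y = closing line
    c,s=np.cos(a),np.sin(a); return np.array([[c,s,0],[s,-c,0],[0,0,-1.]])
def cloud(c,name=None):
    k=manip.get_calibration(c); p,d=manip.grab_frame(c)
    v,u=np.indices(d.shape); K=k["camera_matrix"]
    X=np.stack([(u-K[0,2])/K[0,0]*d,(v-K[1,2])/K[1,1]*d,d],-1)
    W=(X-np.array(k["t"]))@np.array(k["R"])   # R^T (X - t)
    W[d<=0]=np.nan
    if name: cv2.imwrite(f"pics/{name}.png",p[:,:,::-1])
    return p,W,k
def hsvmask(p,h0,h1,s0=100,v0=40):
    h=cv2.cvtColor(p,cv2.COLOR_RGB2HSV)
    return (h[...,0]>=h0)&(h[...,0]<=h1)&(h[...,1]>=s0)&(h[...,2]>=v0)
def blobs(m,p,W,minpix=6):
    n,l,st,ce=cv2.connectedComponentsWithStats(m.astype(np.uint8))
    out=[]
    for i in range(1,n):
        if st[i,4]<minpix: continue
        w=W[l==i]; w=w[~np.isnan(w[:,0])]
        if len(w): out.append((ce[i].round().tolist(),int(st[i,4]),np.median(w,0).round(3).tolist(),w.min(0).round(3).tolist(),w.max(0).round(3).tolist()))
    return out
E
python3 - <<'E'
from h import *
print(manip.current_tcp_rot().round(2).tolist())
k=manip.get_calibration("wrist");R=np.array(k["R"]);t=np.array(k["t"])
print("cam in tool",(manip.current_tcp_rot().T@(-R.T@t-manip.current_ee_pos())).round(3),(manip.current_tcp_rot().T@R.T).round(2).tolist(),k["camera_matrix"])
for z in (0.40,0.36,0.32):
    try: manip.move_ptp([0.47,0.17,z],manip.current_tcp_rot()); break
    except manip.Unreachable: print("unreach",z)
p,W,k=cloud("wrist","w1")
np.savez("/tmp/w1.npz",p=p,W=W)
for nm,a in dict(green=(45,85),orange=(8,17),yellow=(20,34),purple=(125,155),blue=(100,120),red=(0,5)).items():
    b=[x for x in blobs(hsvmask(p,*a,s0=130),p,W,15) if x[2][2]>0.015]
    print(nm); [print("  ",x) for x in b[:8]]
for n in ("rod","vial_mouth","peg"): print(n,[(np.round(r["at"],3).tolist(),round(r["confidence"],2)) for r in manip.look_for("wrist",n)[:5]])
print(manip.current_time(),manip.current_ee_pos())
E
```

```text
[[-0.9, 0.45, 0.0], [0.45, 0.9, 0.0], [-0.0, 0.0, -1.0]]
cam in tool [ 0.084  0.    -0.142] [[0.0, -0.95, -0.33], [1.0, 0.0, -0.0], [0.0, -0.33, 0.95]] [[303.84287935   0.         259.37710016]
 [  0.         303.84287935 192.4378233 ]
 [  0.           0.           1.        ]]
green
orange
   ([367.0, 123.0], 932, [0.51, 0.329, 0.066], [0.485, 0.307, -0.001], [0.545, 0.366, 0.069])
yellow
purple
   ([428.0, 80.0], 68, [0.486, 0.414, 0.109], [0.48, 0.408, 0.107], [0.492, 0.42, 0.111])
   ([440.0, 145.0], 63, [0.578, 0.405, 0.109], [0.573, 0.4, 0.1], [0.585, 0.411, 0.111])
blue
   ([432.0, 3.0], 53, [0.402, 0.492, 0.023], [0.396, 0.487, 0.015], [0.41, 0.496, 0.032])
   ([467.0, 2.0], 18, [0.419, 0.487, 0.103], [0.417, 0.485, 0.099], [0.422, 0.491, 0.107])
   ([473.0, 5.0], 15, [0.425, 0.495, 0.101], [0.422, 0.493, 0.099], [0.43, 0.495, 0.105])
   ([440.0, 13.0], 61, [0.419, 0.495, 0.027], [0.409, 0.49, 0.019], [0.427, 0.509, 0.048])
   ([171.0, 353.0], 30, [0.806, -0.214, 0.02], [0.444, -0.219, 0.014], [0.815, 0.158, 0.481])
red
   ([366.0, 239.0], 151, [0.672, 0.259, 0.108], [0.665, 0.249, 0.099], [0.681, 0.269, 0.132])
   ([64.0, 254.0], 873, [0.497, -0.265, 0.026], [0.466, -0.304, 0.015], [0.532, -0.236, 0.029])
   ([13.0, 343.0], 74, [0.623, -0.503, 0.025], [0.426, -0.532, 0.006], [0.639, 0.112, 0.475])
rod [([0.581, 0.405, 0.082], 0.96), ([0.51, 0.332, 0.105], 0.84), ([0.577, 0.058, 0.029], 0.66), ([0.486, 0.413, 0.086], 0.56), ([0.428, 0.292, 0.102], 0.49)]
vial_mouth [([0.575, 0.061, 0.03], 0.6)]
peg [([0.585, -0.036, 0.11], 0.52)]
2.575 [0.46980657 0.17057966 0.39968623]
```

View pics/w1.png

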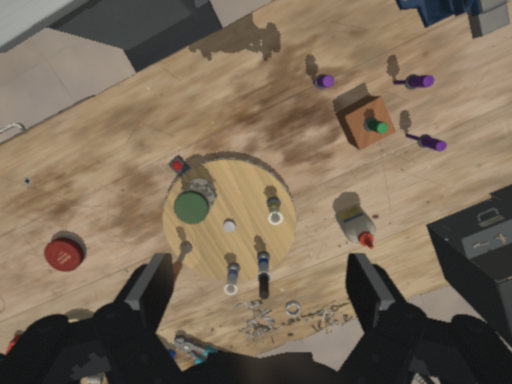

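Wrist picture: green handle at (376,126) on the stand, purple pins at (324,81), (425,80) and (433,143), tube rim rings at (274,217), (231,288) and (264,260, black pin), jar (190,207), hub (229,227), orange grip near (180,255), and red pointer tip (177,165). I'll get closer views of the tube and the rod.

```bash
cat >> h.py <<'E'
def px2plane(k,u,v,z):
    R=np.array(k["R"]);t=np.array(k["t"]);K=np.array(k["camera_matrix"])
    o=-R.T@t; r=R.T@np.linalg.solve(K,[u,v,1.]); return o+r*(z-o[2])/r[2]
E
python3 - <<'E'
from h import *
from scipy.optimize import least_squares
k=manip.get_calibration("wrist"); d=np.load("/tmp/w1.npz"); W=d["W"]; p=d["p"]
m=(np.abs(W[...,2]-0.028)<.006)&(np.hypot(W[...,0]-.575,W[...,1]-.04)<.16)
q=cv2.findContours(m.astype(np.uint8),cv2.RETR_EXTERNAL,cv2.CHAIN_APPROX_NONE)[0]
c=max(q,key=cv2.contourArea)[:,0]; P=W[c[:,1],c[:,0],:2]
f=least_squares(lambda s:np.hypot(P[:,0]-s[0],P[:,1]-s[1])-.125,[.575,.04],loss="soft_l1",f_scale=.002).x
print("axis",f)
print("vial",px2plane(k,274.5,217,.096),"pointer",px2plane(k,177,165,.024),"rod",px2plane(k,379,127,.111))
R0=manip.current_tcp_rot()
for i,(tx,z) in enumerate((([px2plane(k,274.5,217,.096)[0],px2plane(k,274.5,217,.096)[1]],.24),([.515,.335],.24))):
    xa=R0[:,0]; 
    manip.move_ptp([tx[0]+.02*xa[0],tx[1]+.02*xa[1],z],R0)
    p,W,k=cloud("wrist",f"w2_{i}"); np.savez(f"/tmp/w2_{i}.npz",p=p,W=W,**k)
print(manip.current_time())
a,b=[cv2.imread(f"pics/w2_{i}.png") for i in (0,1)]
cv2.imwrite("pics/w2.png",cv2.resize(np.hstack([a,b]),(800,300)))
E
```

```text
axis [0.58228437 0.05300516]
vial [0.58002759 0.14294505 0.096     ] pointer [0.44484672 0.02207808 0.024     ] rod [0.51503182 0.33471976 0.111     ]
4.2667
```

View pics/w2_0.png

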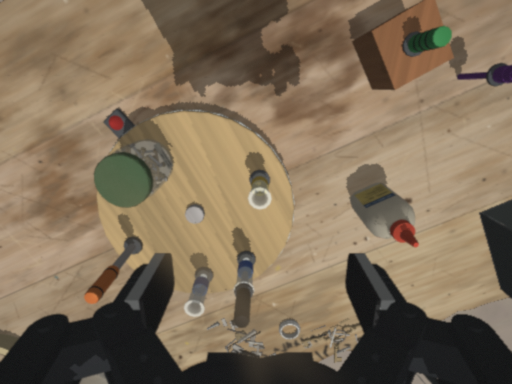

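View pics/w2_1.png

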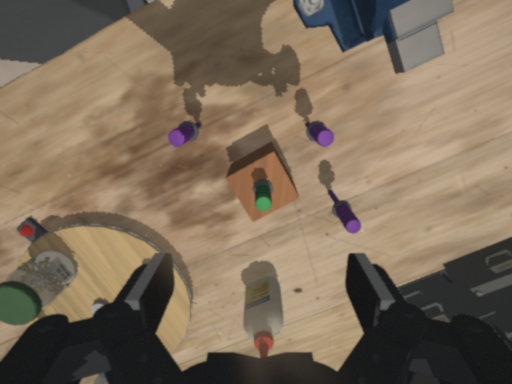

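The close views show the yellow tube rim at (261,198) with its yellow band below it, the grip's post base at (133,244) with its orange top at (95,294), and the green handle top at (264,203) with purple pins about 85 mm or more away. I'll refine by pixel and grasp with the same orientation for pick and place, so camera bias cancels.

Run:
```python
from h import *
from scipy.optimize import least_squares
d0,d1=np.load("/tmp/w2_0.npz"),np.load("/tmp/w2_1.npz")
# rod top
W,p=d1["W"],d1["p"]; g=hsvmask(p,50,90,100,40)
top=g&(np.abs(W[...,2]-.115)<.003)&(np.hypot(W[...,0]-.515,W[...,1]-.335)<.03)
v,u=np.nonzero(top); (cu,cv_),r=cv2.minEnclosingCircle(np.c_[u,v].astype(np.float32))
rod=px2plane(d1,cu,cv_,.115); w=W[top]
print("rod",cu,cv_,r,rod.round(4),np.median(w,0).round(4),(w.min(0)+w.max(0))[:2]/2)
st=(np.abs(W[...,2]-.066)<.003)&(np.hypot(W[...,0]-.515,W[...,1]-.335)<.05)
v,u=np.nonzero(st); c=cv2.minAreaRect(W[st][:,:2].astype(np.float32)); print("stand top",c)
# vial ring
W,p=d0["W"],d0["p"]; hs=cv2.cvtColor(p,cv2.COLOR_RGB2HSV)
ring=(hs[...,2]>195)&(hs[...,1]<50); b=np.zeros_like(ring); b[182:214,245:278]=1; ring&=b
v,u=np.nonzero(ring); e=cv2.fitEllipse(cv2.convexHull(np.c_[u,v].astype(np.float32))); print("ring",e,len(u))
vial=px2plane(d0,*e[0],.096); print("vial",vial.round(4), "depth z",np.nanmedian(W[ring],0))
def circ(W):
    m=(np.abs(W[...,2]-0.028)<.005)&(np.hypot(W[...,0]-.582,W[...,1]-.053)<.16)
    c=max(cv2.findContours(m.astype(np.uint8),cv2.RETR_EXTERNAL,cv2.CHAIN_APPROX_NONE)[0],key=cv2.contourArea)[:,0]; c=c[c[:,1]<255]
    P=W[c[:,1],c[:,0],:2]; return least_squares(lambda s:np.hypot(P[:,0]-s[0],P[:,1]-s[1])-.125,[.582,.053],loss="soft_l1",f_scale=.001).x
print("axis",circ(W))
for nm,(a,b2) in dict(red=(0,6),red2=(174,180),orange=(5,17)).items():
    for x in blobs(hsvmask(p,a,b2,150),p,W,20): 
        if x[2][2]>.01: print(nm,x)
```

```text
rod 262.80462646484375 202.46026611328125 7.634005069732666 [0.5153 0.3381 0.115 ] [0.5157 0.338  0.1146] [0.51570285 0.33806234]
stand top ((0.5170733332633972, 0.33759987354278564), (0.060649048537015915, 0.06018843501806259), 3.006659984588623)
ring ((259.30657958984375, 198.21681213378906), (20.35134506225586, 22.429121017456055), 88.09429168701172) 148
vial [0.5815 0.1429 0.096 ] depth z [0.58335241 0.14050884 0.09576615]
axis [0.58712898 0.05292448]
red ([116.0, 122.0], 142, [0.446, 0.02, 0.015], [0.438, 0.011, 0.01], [0.454, 0.025, 0.025])
red ([403.0, 232.0], 434, [0.672, 0.258, 0.109], [0.665, 0.248, 0.099], [0.684, 0.269, 0.132])
orange ([410.0, 235.0], 36, [0.673, 0.26, 0.119], [0.671, 0.258, 0.108], [0.681, 0.267, 0.129])
orange ([114.0, 268.0], 22, [0.584, -0.037, 0.094], [0.581, -0.042, 0.091], [0.589, -0.036, 0.096])
orange ([105.0, 279.0], 251, [0.585, -0.037, 0.114], [0.58, -0.043, 0.098], [0.592, -0.035, 0.128])
orange ([93.0, 295.0], 194, [0.586, -0.041, 0.137], [0.58, -0.05, 0.129], [0.594, -0.036, 0.139])
```

Run:
```python
from h import *
R0=manip.current_tcp_rot()
manip.set_gripper(0.5,60)
manip.move_ptp([.516,.338,.16],R0); manip.move_l([.516,.338,.075],max_speed=.12)
print("F",manip.current_force().round(1))
manip.set_gripper(0.0,60); print("w",manip.current_grip_width(),manip.current_grip_force(),manip.current_force().round(1))
manip.move_l([.516,.338,.17],max_speed=.12)
print("w",manip.current_grip_width(),manip.current_grip_force(),manip.current_force().round(1),manip.current_ee_pos(),manip.current_time())
# view vial from a stand-off with rod high
manip.move_ptp([.5816+.02*R0[0,0],.143+.02*R0[1,0],.215],R0)
p,W,k=cloud("wrist","w3"); np.savez("/tmp/w3.npz",p=p,W=W,**k); print(manip.current_time())
print([(np.round(r["at"],3).tolist(),round(r["confidence"],2)) for r in manip.look_for("wrist","vial_mouth")[:3]])
```

```text
F [-0.1 -0.8  0.2]
w 0.17141191013094428 58.34207832813263 [-1.5 -1.1  6.2]
w 0.17075459478983784 58.37690055370331 [ 0.4 -0.1 -0.2] [0.51561797 0.33776066 0.16914287] 7.3417
8.2
[([0.559, 0.061, 0.029], 0.83), ([0.56, 0.15, 0.242], 0.36)]
```

View pics/w3.png

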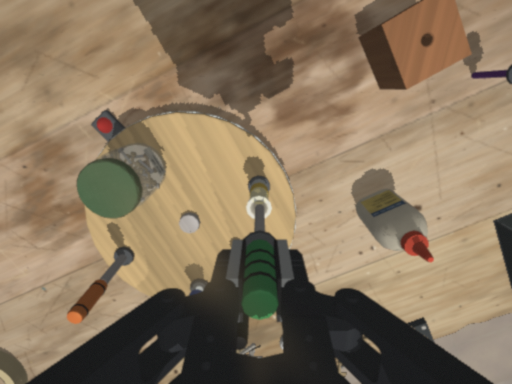

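The pin is held between the pads, with its shaft at (260,205–232) in front of the tube ring at (259,208). I'll check the in-hand pose by projecting the expected shaft, and re-fit the ring.

Run:
```python
from h import *
d=np.load("/tmp/w3.npz"); T=manip.current_ee_pos(); print("T",T)
def proj(X): x=d["R"]@X+d["t"]; x=d["camera_matrix"]@x; return (x[:2]/x[2]).round(1)
for dz in (-.069,-.04,-.009,-.005,.04): print(dz,proj(T+[0,0,dz]))
W,p=d["W"],d["p"]
for h in (-.06,-.05,-.04,-.03,-.02):
    m=(np.abs(W[...,2]-T[2]-h)<.004)&(np.hypot(W[...,0]-T[0],W[...,1]-T[1])<.015)
    v,u=np.nonzero(m); print(h,m.sum(),"tool-frame",(np.nanmean(W[m],0)-T).round(4) if m.any() else "", u.mean() if m.any() else "")
m=(np.abs(W[...,2]-.096)<.003)&(np.hypot(W[...,0]-.5816,W[...,1]-.143)<.02)
v,u=np.nonzero(m); e=cv2.fitEllipse(cv2.convexHull(np.c_[u,v].astype(np.float32))); print("ring",e,px2plane(d,*e[0],.096).round(4),m.sum())
c=p[165:325,205:315]; cv2.imwrite("pics/w3c.png",cv2.resize(c[:,:,::-1],None,fx=3.6,fy=3.6,interpolation=cv2.INTER_CUBIC))
```

```text
T [0.56319288 0.1533814  0.21431873]
-0.069 [259.8 206.4]
-0.04 [259.8 222.6]
-0.009 [259.9 245.8]
-0.005 [259.9 249.4]
0.04 [260.  304.7]
-0.06 37 tool-frame [-0.0014  0.0003 -0.0601] 259.2972972972973
-0.05 46 tool-frame [-0.0015  0.0005 -0.0499] 259.5
-0.04 50 tool-frame [-0.0016  0.0003 -0.0397] 259.08
-0.03 54 tool-frame [-0.0016  0.0003 -0.03  ] 259.0925925925926
-0.02 1 tool-frame [-0.0021  0.0018 -0.0235] 261.0
ring ((258.5565490722656, 207.2193145751953), (23.501941680908203, 25.243715286254883), 85.2923812866211) [0.581  0.1433 0.096 ] 254
```

View pics/w3c.png

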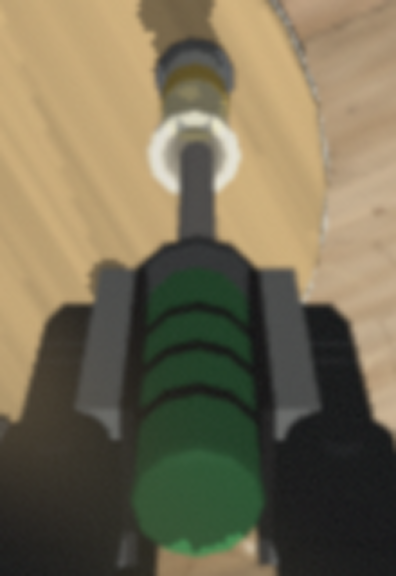

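Yellow band confirmed under the ring, and the pin hangs straight. Insert with force checks.

Run:
```python
from h import *
x,y=.5805,.1437
manip.move_l([x,y,.18],max_speed=.12)
print(manip.current_ee_pos().round(4),manip.current_force().round(1))
for z in (.165,.158,.15,.14,.125,.112,.108,.1055,.104):
    manip.move_l([x,y,z],max_speed=.06)
    f=manip.current_force(); e=manip.current_ee_pos(); print(z,e.round(4),f.round(1),manip.current_ft_torque().round(2))
    if np.linalg.norm(f)>12: break
print(manip.current_time())
```

```text
[0.5803 0.144  0.1797] [0.5 0.  0.2]
0.165 [0.5803 0.1437 0.1648] [-0.7  0.3  0.2] [-0.04  0.01 -0.04]
0.158 [0.5803 0.1437 0.1576] [-1.1 -0.4 -0.3] [0.02 0.04 0.02]
0.15 [0.5803 0.1436 0.1495] [-0.1 -0.8 -0.1] [ 0.05 -0.01 -0.02]
0.14 [0.5802 0.1437 0.1395] [ 0.3  0.5 -0.1] [-0.03  0.02  0.01]
0.125 [0.5803 0.1437 0.1245] [-0.4  0.   0.6] [ 0.04 -0.01  0.03]
0.112 [0.5803 0.1437 0.1116] [-0.2 -0.7 -0.9] [0.04 0.03 0.03]
0.108 [0.5804 0.1437 0.1078] [ 0.6 -0.3  0.1] [-0.01 -0.01  0.03]
0.1055 [0.581  0.1438 0.1059] [0.6 0.1 2.8] [ 0.09 -0.09 -0.  ]
0.104 [0.582  0.1438 0.1058] [ 0.2 -1.  12.9] [-0.16 -0.06  0.03]
11.5167
```

Run:
```python
from h import *
R0=manip.current_tcp_rot()
manip.move_l([.581,.1437,.1052],max_speed=.05)
manip.set_gripper(0.42,60); manip.dwell(.3)
e=manip.current_ee_pos(); manip.move_l([e[0],e[1],.2],max_speed=.12)
# view peg and carousel
manip.move_ptp([.585+.02*R0[0,0],.03,.25],R0)
p,W,k=cloud("wrist","w4"); np.savez("/tmp/w4.npz",p=p,W=W,**k); print(manip.current_ee_pos(),manip.current_time())
for nm,m in (("green",hsvmask(p,50,90,100)),("orange",hsvmask(p,5,17,150)),("red",hsvmask(p,0,6,150))):
    for x in blobs(m,p,W,20):
        if x[2][2]>.01: print(nm,x)
for nm,m in (("rodtop",hsvmask(p,50,90,100)&(np.abs(W[...,2]-.145)<.003)&(np.hypot(W[...,0]-.581,W[...,1]-.143)<.02)),("pegtop",(np.abs(W[...,2]-.138)<.003)&(np.hypot(W[...,0]-.586,W[...,1]+.043)<.02))):
    if m.any(): v,u=np.nonzero(m); print(nm,m.sum(),np.mean(W[m],0).round(4),cv2.minEnclosingCircle(W[m][:,:2].astype(np.float32)))
```

```text
[0.56685413 0.03026763 0.24925641] 13.9667
green ([383.0, 144.0], 468, [0.578, 0.141, 0.143], [0.574, 0.135, 0.103], [0.588, 0.15, 0.147])
orange ([505.0, 173.0], 20, [0.67, 0.249, 0.101], [0.668, 0.248, 0.099], [0.68, 0.252, 0.104])
orange ([205.0, 222.0], 129, [0.582, -0.038, 0.111], [0.579, -0.044, 0.092], [0.587, -0.036, 0.126])
orange ([199.0, 238.0], 144, [0.586, -0.043, 0.138], [0.58, -0.05, 0.133], [0.592, -0.037, 0.139])
red ([203.0, 70.0], 157, [0.446, 0.018, 0.015], [0.438, 0.01, 0.01], [0.453, 0.025, 0.023])
red ([508.0, 173.0], 136, [0.671, 0.25, 0.104], [0.665, 0.248, 0.099], [0.682, 0.258, 0.108])
red ([32.0, 213.0], 1814, [0.497, -0.266, 0.026], [0.468, -0.304, 0.016], [0.532, -0.236, 0.028])
red ([2.0, 349.0], 104, [0.663, -0.478, 0.012], [0.652, -0.495, 0.005], [0.678, -0.475, 0.022])
rodtop 254 [0.581  0.1427 0.1446] ((0.582056999206543, 0.14280006289482117), 0.007243445608764887)
pegtop 170 [ 0.5859 -0.0431  0.1374] ((0.5877256393432617, -0.04415244981646538), 0.006538141518831253)
```

View pics/w4.png

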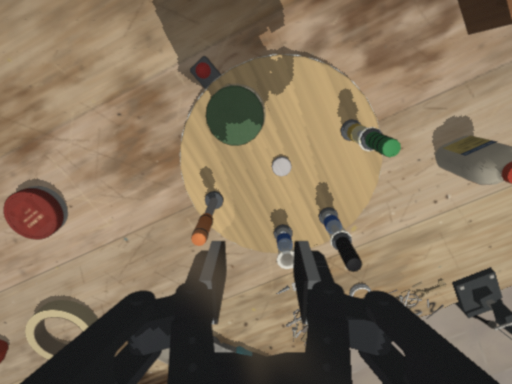

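The pin is seated: its green top at (391,147) measures z = 0.1446 m, where 0.145 is expected. The orange grip top is at (199,238) and the pointer at (203,70). The required turn is +101.7°, so I'll grasp the grip and lead it round.

Run:
```python
from h import *
R0=manip.current_tcp_rot()
vial=np.array([.5815,.1428]);peg=np.array([.5863,-.0435]);ptr=np.array([.4455,.0187])
ax=vial+.092/.187*(peg-vial); d=peg-ax; a0=np.arctan2(d[1],d[0]); e=ax-ptr; a1=np.arctan2(e[1],e[0])
print(ax,np.degrees([a0,a1]),np.hypot(*d))
z=.101
manip.set_gripper(.42,40)
manip.move_ptp([*peg,.19],R0); manip.move_l([*peg,z],max_speed=.12)
print("F",manip.current_force().round(1))
manip.set_gripper(0,40); print("w",manip.current_grip_width(),manip.current_grip_force(),manip.current_force().round(1),manip.current_ee_pos().round(4))
for i,a in enumerate(np.linspace(a0,a1,13)[1:]):
    manip.move_l([ax[0]+.095*np.cos(a),ax[1]+.095*np.sin(a),z],max_speed=.06)
    f=manip.current_force(); print(round(np.degrees(a)),f.round(1),manip.current_ee_pos().round(4))
    if np.linalg.norm(f)>40: print("stop"); break
print(manip.current_time(),manip.current_grip_width(),manip.current_grip_force())
```

```text
[0.5838615  0.05114439] [-88.52410676  13.19685549] 0.09467579369817576
F [-0.1  0.8  0.1]
w 0.1649222505559386 39.20833110809326 [-0.4 -3.8  5.4] [ 0.5869 -0.044   0.1019]
-80 [ 1.4 -1.6  8.2] [ 0.6012 -0.0426  0.1019]
-72 [ 1.9 -2.6  8.2] [ 0.6148 -0.039   0.102 ]
-63 [ 1.8 -1.4  7.6] [ 0.6278 -0.0336  0.102 ]
-55 [ 1.  -1.3  7.4] [ 0.6398 -0.0262  0.102 ]
-46 [ 1.8 -2.6  6.3] [ 0.6506 -0.0172  0.102 ]
-38 [ 1.7 -0.4  7.6] [ 0.6599 -0.0066  0.102 ]
-29 [ 2.  -0.2  6.9] [0.6676 0.0052 0.102 ]
-21 [2.  0.4 6.9] [0.6735 0.018  0.102 ]
-12 [ 1.8 -0.3  6. ] [0.6774 0.0316 0.102 ]
-4 [0.7 0.9 6.5] [0.6792 0.0455 0.102 ]
5 [0.9 1.2 6.7] [0.6789 0.0596 0.102 ]
13 [0.6 0.6 6.7] [0.6766 0.0734 0.102 ]
20.4667 0.1620679476818009 39.611685276031494
```

Small forces throughout. I'll verify with the side and scene cameras.

Run:
```python
from h import *
ax=np.array([.5839,.0511])
for c in ("side","scene","wrist"):
    p,W,k=cloud(c,"f_"+c)
    for nm,m in (("green",hsvmask(p,50,90,100)),("red",hsvmask(p,0,6,150)|hsvmask(p,174,180,150)),("orange",hsvmask(p,5,17,150))):
        for x in blobs(m&(np.hypot(W[...,0]-ax[0],W[...,1]-ax[1])<.16)&(W[...,2]>.01),p,W,5):
            q=np.array(x[2][:2])-ax; print(c,nm,x[:3],"ang",np.degrees(np.arctan2(q[1],q[0])).round(1),"r",np.hypot(*q).round(3), "max",x[4])
print(manip.current_time())
a=cv2.imread("pics/f_side.png")[110:290,140:400]; b=cv2.imread("pics/f_wrist.png")
cv2.imwrite("pics/f.png",np.hstack([cv2.resize(a,(400,300)),cv2.resize(b,(400,300))]))
```

```text
side green ([284.0, 189.0], 54, [0.493, 0.036, 0.128]) ang -170.6 r 0.092 max [0.499, 0.04, 0.147]
side red ([299.0, 224.0], 16, [0.445, 0.022, 0.016]) ang -168.2 r 0.142 max [0.452, 0.028, 0.022]
side orange ([224.0, 185.0], 46, [0.672, 0.078, 0.118]) ang 17.0 r 0.092 max [0.679, 0.085, 0.141]
scene green ([247.0, 190.0], 7, [0.491, 0.027, 0.144]) ang -165.5 r 0.096 max [0.494, 0.03, 0.147]
scene red ([236.0, 230.0], 13, [0.442, 0.014, 0.017]) ang -165.3 r 0.147 max [0.451, 0.02, 0.026]
wrist orange ([259.0, 236.0], 48, [0.67, 0.077, 0.093]) ang 16.7 r 0.09 max [0.674, 0.08, 0.096]
wrist orange ([260.0, 257.0], 821, [0.67, 0.077, 0.114]) ang 16.7 r 0.09 max [0.677, 0.081, 0.128]
wrist orange ([260.0, 292.0], 942, [0.674, 0.075, 0.137]) ang 14.9 r 0.093 max [0.684, 0.081, 0.139]
20.6167
```

View pics/f.png

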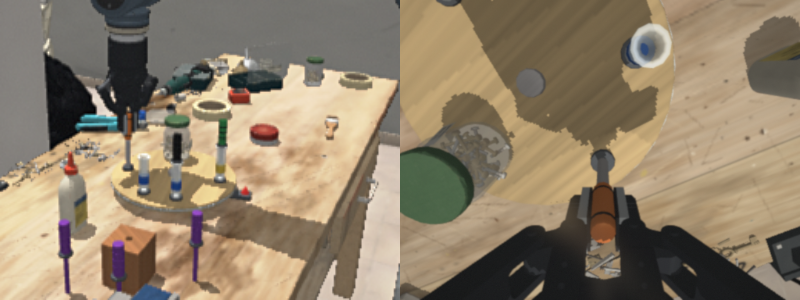

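The side view shows the pin fully in the yellow-banded tube at (221,150), beside the red pointer at (245,190). In both cameras they agree to within about 2.5° (under 4 mm). The wrist view shows the orange grip held between the pads.

Run:
```python
from h import *
manip.dwell(.4); print(manip.current_grip_force(),manip.current_joint_vel().round(3)); print(manip.sign_off())
```

```text
39.61073040962219 [-0.002  0.    -0.001 -0.001  0.001 -0.   ]
the job is handed in; nothing more can be done
None
```

The job is handed in: the pin is seated in the yellow-banded tube and let go, that tube measures within about 4 mm of the pointer line, and the gripper is holding the orange grip at about 40 N; no verdict was returned.

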